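Set the iris collar of the bench inspection lens

ROBOT

A 6-joint arm with a two-finger parallel gripper is mounted at the origin on a cart in front of the work surface, level with it; the furniture and walls round the work are solid. World frame = base frame: x ahead of the robot, y to its left, z up, the work surface at z = 0. Lengths are in m, angles in rad, forces in N, time in s.
With the tool pointing down it reaches from about 0.375 to 0.9 m from the base axis. Payload 3.1 kg.
Tool frame: the origin (TCP) lies on the centre line of the jaws, within the pads' length; the fingertips stand 11 mm ahead of it and the grasp point (between the pads) lies 8 mm behind it; x points along the fingers, y is the direction in which the jaws open and shut, and the axes are right-handed (so a half turn about x gives the same grasp; the last joint's range is limited). The gripper opens to 87 mm and grips with 3 to 60 N. Pads are 19 mm wide; open, the fingers measure 117 mm over their backs; the gripper's body (75 mm by 190 mm) begins 51 mm behind the grasp point.
Start: joints at [-1.345, 0.527, 1.433, -0, 1.181, -0.178], TCP at [0.246, -0.574, 0.234] pointing down, gripper open.
Joint ranges: [-3.08, 3.08], [-0.75, 2.2], [0.22, 2.44], [-1.43, 4.57], [0, 2.65], [-2.85, 2.85]. Speed limits (rad/s): [2.79, 2.79, 3.14, 3.14, 3.14, 3.14].

INTERFACE

Orientations are given as a unit quaternion [x, y, z, w].
In Python, from rig import robot, camera, camera_info gives the robot as it stands.
- The arm moves only by the shell command python3 -m inch 'ROWS' [FORCE]. ROWS is JSON, a list that holds one entry, the list of rows, each a list of 5 numbers: the shift along the tool's x, y, z in cm, then the turn about the tool's x in rad, then the opening, from 0 (shut) to 1 (fully open). A call has 1 to 8 rows; each row shifts and turns the pose as measured when the row begins, along the tool's axes as they then stand; what a row does not reach is not made up. A row lasts 1/12 s, in which the tool goes at most 41.7 mm and 7.16 degrees, less where a joint would pass 70% of its speed; a pose out of reach is approached as far as the arm can. A call with a gripper value outside its range is refused whole. The fingers move at their own pace and stop on an object; FORCE is the grip in N (left out, the last holds). Time passes only in rows, so rows that do not move let the fingers close. It gives the time, the measured TCP pose, the force and the opening at its end, in the units of the state.
- robot.get_obs(): the state, without advancing time (a new reading comes with each control period).
- camera(name): name is "scene" or "side" or "wrist"; returns the picture (480x640x3 uint8, red, green, blue); there is no depth.
- camera_info(name): a dict with "camera_matrix" (3x3 intrinsics, pixels), "dist" ([k1, k2, p1, p2, k3] as OpenCV has them; the pictures are not rectified), "rvec" (rotation vector, rad) and "tvec" (3), from world to camera coordinates, as OpenCV has them. Camera axes: x right, y down, z forward; pixel columns grow to the right and rows downward; lengths in m; the calibration is good to about 2 mm. A picture is of the moment at which its call begins: read the wrist's pose just before it. camera_info takes no time and is no camera call; for the wrist camera it gives the pose at the moment of the call.
- robot.hand_in(): hands the job in, once; it reports no verdict.
The state is a dict: "time": time; "q": joint angles; "joint_velocities": joint speeds; "joint_torque": joint torques, N m; "position": TCP position; "tool_rot": TCP orientation; "ft_force": force on the tool from outside, world axes, zero at the start; "moment": the same for the moment, N m; "grip_width": finger opening in m.
Only numpy, scipy, OpenCV 4.12 (cv2) and the standard library are available. Lean on these libraries where they do the work, as an engineer would, in place of code of your own. Each camera call takes 0.05 s, during which the arm holds its last target. There are 200 camera calls.

TASK

Two upright inspection lenses stand on the repair bench, one with an orange collar and one with a blue collar. Turn the orange collar round its barrel until its pointer lug clicks in at the green mark on the black scale disc below it, and let go. Leave the blue collar as it is set.

Things in the scene. Friction and masses are not known exactly. Their poses are not given: they have to be found in the camera images.
- orange_collar (a joint): Angle of the orange collar about its vertical axis, rad: 0 with its pointer lug at the green mark, growing anticlockwise seen from above. Sprung click stops at -1.26, -0.63, 0 (green) and +0.63 (the others have white marks), hard ends 0.1 past the outer two; it starts at or near -1.26 or -0.63. 0.1 N m takes it over a click; let go within 0.25 rad of a stop it springs to that stop.
- orange_centre (a point): Centre of the orange collar, on its axis, half-way up: a knurled ring 54 mm across, 24 mm tall. A fixed black barrel, 43 mm across, passes through it; its top is 22 mm above this point. Under it the barrel is 40 mm across down to a fixed black scale disc, 94 mm across, its top with the marks 30 mm below this point, on a foot fixed to the bench at any place and yaw, left or right of the blue lens.
- orange_pointer (a point): Point in the orange collar's pointer lug, 34 mm out from the axis and half-way up the collar. The lug, a block 10 mm wide and as tall as the collar, reaches to 42 mm from the axis and has a white line on top; nothing else sticks out of the ring.
- blue_pointer (a point): The same point in the blue collar's pointer lug, 34 mm out from the axis of the other lens, which is alike but for its blue collar.
There are look-alikes about, which are no part of the job. Leave any purple or red look-alike of the part that bears orange_collar alone.

How it is judged:
By the outcome, as a careful person would: the job done as asked, in the order asked, and still so for the second after the job is handed in, with the robot touching nothing.
It also fails if it takes over 32 s, if anything falls off the work surface, if the arm or the gripper's body presses on something with over 40 N, if the wrist force passes 120 N, or if a joint passes its speed limit or range.

## Working session

There is one attempt and no reset: what is moved stays moved. The work goes in short steps, Python scripts to look and compute and a shell command to move; the robot and the scene stay as the last step left them, time stands still between calls to the robot, and variables do not carry over. Pictures are saved under pics/ and viewed, about 8 in all and at most 12, crops included, and the job is handed in when it is done.

```bash
mkdir -p pics; ls; python3 - <<'E'
from rig import robot,camera,camera_info
import cv2,numpy as np
a=camera("scene");b=camera("side")
for n,i in(("scene",a),("side",b)):
    cv2.imwrite(f"pics/{n}0.png",i[...,::-1])
    c=camera_info(n); print(n,[np.round(c[k],3).tolist() for k in c])
o=robot.get_obs();print(o)
E
```

```text
pics
scene [[[503.393, 0.0, 315.448], [0.0, 503.393, 240.948], [0.0, 0.0, 1.0]], [-0.047, 0.0, 0.0, 0.0, 0.0], [1.83, -1.112, 0.629], [-0.469, 0.2, 1.099]]
side [[[442.741, 0.0, 326.587], [0.0, 442.741, 235.163], [0.0, 0.0, 1.0]], [-0.112, 0.0, 0.0, 0.0, 0.0], [0.246, -2.541, 1.612], [0.372, 0.246, 0.981]]
{'time': 0.1, 'q': array([-1.34450503e+00,  5.28404095e-01,  1.43379852e+00,  1.56998111e-06,
        1.18143007e+00, -1.78461799e-01]), 'joint_velocities': array([-2.42436290e-04, -9.50298791e-04, -2.63004601e-03,  1.23347782e-03,
       -7.32346150e-04, -7.81784541e-08]), 'joint_torque': array([-3.00811444e-04, -4.40985131e+01, -1.77150679e+01,  6.34901016e-02,
        5.33607462e-02, -4.41808868e-05]), 'position': array([ 0.24601853, -0.57382369,  0.23264276]), 'tool_rot': array([-0.69265886, -0.14284779,  0.69269232, -0.14140566]), 'ft_force': array([ 0.83973408, -0.11369742, -1.04079495]), 'moment': array([0.01348946, 0.0042541 , 0.03712682]), 'grip_width': 0.08692099975081248}
```

View pics/scene0.png

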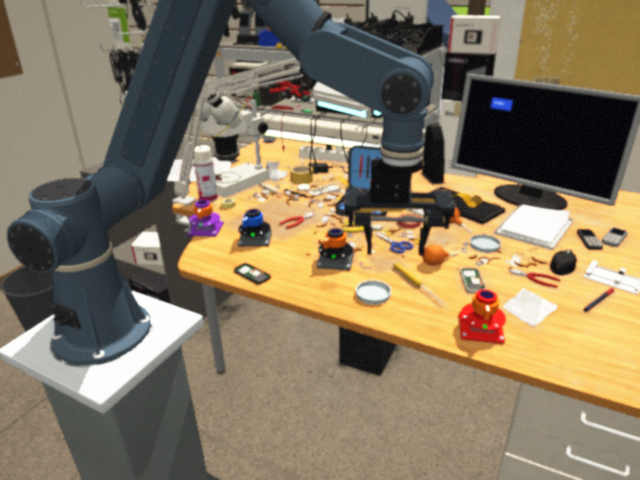

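View pics/side0.png

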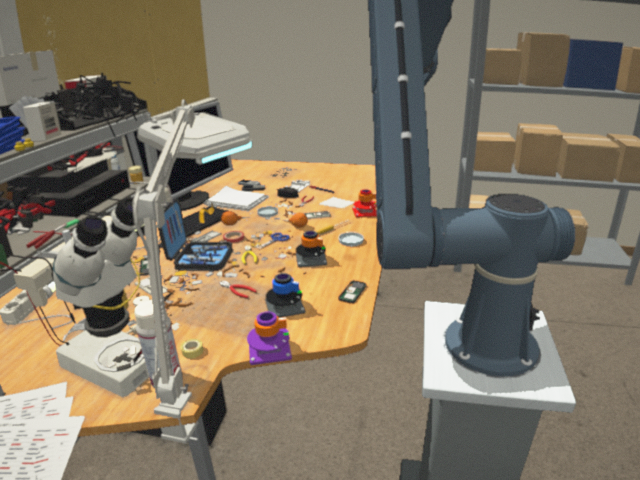

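The real lens (orange collar, black foot) is at scene (335,240) and side (311,240). The blue one is at scene (252,220) and side (285,288). The orange collars on purple and red feet are look-alikes.

```bash
cat > h.py <<'E'
import cv2,numpy as np
from rig import robot,camera,camera_info
def mask(img,col,roi=None):
    h=cv2.cvtColor(img,cv2.COLOR_RGB2HSV)
    lo,hi={'o':((3,150,90),(20,255,255)),'b':((100,140,60),(125,255,255)),'g':((45,120,70),(85,255,255))}[col]
    m=cv2.inRange(h,lo,hi)
    if roi: z=np.zeros_like(m);x0,y0,x1,y1=roi;z[y0:y1,x0:x1]=255;m&=z
    return m
def big(m):
    n,l,s,c=cv2.connectedComponentsWithStats(m)
    k=1+np.argmax(s[1:,4]);return s[k],c[k]
def ray(ci,uv):
    K,d=np.array(ci['camera_matrix']),np.array(ci['dist'])
    p=cv2.undistortPoints(np.array([[uv]],float),K,d)[0,0]
    R=cv2.Rodrigues(np.array(ci['rvec'],float))[0];t=np.array(ci['tvec'],float).ravel()
    v=R.T@np.r_[p,1];return -R.T@t,v/np.linalg.norm(v)
def plane(ci,uv,z):
    o,v=ray(ci,uv);return o+v*(z-o[2])/v[2]
def tri(r):
    A=sum(np.eye(3)-np.outer(v,v) for o,v in r);b=sum((np.eye(3)-np.outer(v,v))@o for o,v in r)
    return np.linalg.solve(A,b)
def tool(o=None):
    from scipy.spatial.transform import Rotation as Ro
    o=o or robot.get_obs();return o['position'],Ro.from_quat(o['tool_rot']).as_matrix()
E
python3 - <<'E'
from h import *
a=cv2.imread('pics/scene0.png')[...,::-1];b=cv2.imread('pics/side0.png')[...,::-1]
A,B=camera_info('scene'),camera_info('side')
for c,ra,rb in(('o',(315,222,360,262),(293,225,332,262)),('b',(230,205,280,238),(262,268,308,306))):
    s1,c1=big(mask(a,c,ra));s2,c2=big(mask(b,c,rb))
    print(c,s1,c1,s2,c2,tri([ray(A,c1),ray(B,c2)]))
p,R=tool();print(p,R.round(3))
W=camera_info('wrist');o,v=ray(W,(320,240));print(o,v)
def crop(i,x,y,w,h,s):return cv2.resize(i[y:y+h,x:x+w],None,fx=s,fy=s,interpolation=cv2.INTER_CUBIC)
cv2.imwrite('pics/c.png',np.hstack([crop(a,225,200,150,80,2.66),crop(b,255,225,150,80,2.66)])[...,::-1])
E
```

```text
o [317 231  31  18 316] [333.49683544 240.60759494] [301 233  29  16 233] [313.33476395 241.4248927 ] [ 0.48775188 -0.32484813  0.06329552]
b [242 213  21  15 199] [252.84924623 220.96482412] [273 279  25  16 263] [284.47148289 287.36882129] [ 0.50048404 -0.06391477  0.05824398]
[ 0.24601853 -0.57382369  0.23264276] [[-0.     0.394 -0.919]
 [ 0.002 -0.919 -0.394]
 [-1.    -0.002 -0.   ]]
[ 0.30671467 -0.54723545  0.38393395] [-0.22260704 -0.09906915 -0.96986154]
```

View pics/c.png

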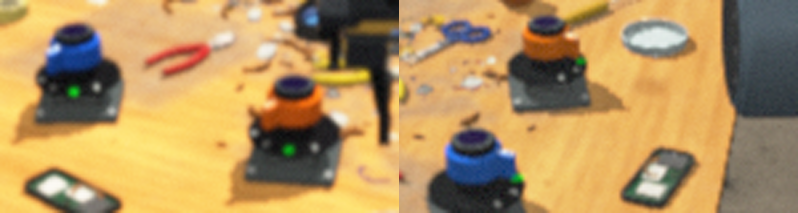

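```bash
python3 -m inch '[[[0,-1.55,-3.7,0,1],[0,-1.55,-3.7,0,1],[0,-1.55,-3.7,0,1],[0,-1.55,-3.7,0,1],[0,-1.55,-3.7,0,1],[0,-1.55,-3.7,0,1],[0,-1.55,-3.7,0,1],[0,-1.55,-3.7,0,1]]]'
```

```text
time: 0.77
position: [0.4707, -0.3432, 0.2278]
tool_rot: [-0.692, -0.137, 0.696, -0.135]
ft_force: [1.0, -0.4, -0.4]
grip_width: 0.0871
```

```bash
python3 -m inch '[[[0,0,0,0,1],[0,0,0,0,1]]]'; cat > look.py <<'E'
import sys
from h import *
W=camera_info('wrist');i=camera('wrist');n=sys.argv[1]
cv2.imwrite(f'pics/{n}.png',i[...,::-1]);np.savez(f'pics/{n}.npz',**W)
p,R=tool();print(p,R.round(3).tolist())
E
python3 look.py w1
```

```text
time: 0.93
position: [0.4756, -0.3354, 0.227]
tool_rot: [-0.692, -0.142, 0.694, -0.137]
ft_force: [-0.8, -1.0, -0.2]
grip_width: 0.0872
[ 0.47541872 -0.3351734   0.22688009] [[-0.004, 0.386, -0.922], [0.007, -0.922, -0.386], [-1.0, -0.008, 0.001]]
```

View pics/w1.png

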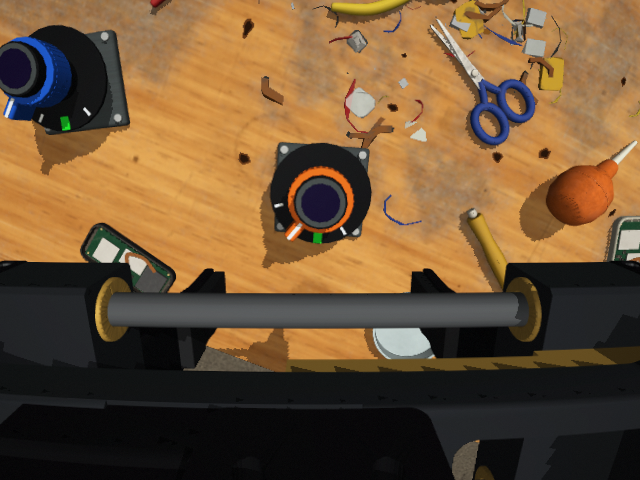

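The picture shows the orange ring centred near (321,201). Its lug is at (294,231), the green mark at (318,239), and the white marks at (279,206) and (343,230), so the lug is one stop clockwise of green.

```bash
cat > meas.py <<'E'
import sys
from h import *
n=sys.argv[1];x0,y0,x1,y1=map(int,sys.argv[2:6])
i=cv2.imread(f'pics/{n}.png')[...,::-1];W=dict(np.load(f'pics/{n}.npz'))
zc=float(sys.argv[6]) if len(sys.argv)>6 else .062
m=mask(i,'o',(x0,y0,x1,y1));cs,_=cv2.findContours(m,0,1);c=max(cs,key=cv2.contourArea)[:,0]
P=np.array([plane(W,q,zc+.012)[:2] for q in c.astype(float)])
# robust circle fit (lug dropped by residual)
S=P
for k in range(15):
    s=np.linalg.lstsq(np.c_[2*S,np.ones(len(S))],(S**2).sum(1),rcond=None)[0]
    C=s[:2];r=np.sqrt(s[2]+C@C);d=np.linalg.norm(P-C,axis=1)-r
    S=P[np.abs(d)<.003] if (np.abs(d)<.003).sum()>20 else S
dd=np.linalg.norm(P-C,axis=1);print('centre',C.round(4),'r',r.round(4),'n',len(S),len(P),'maxr',dd.max().round(4))
h=cv2.cvtColor(i,cv2.COLOR_RGB2HSV);wm=cv2.inRange(h,(0,0,170),(180,70,255))
z=np.zeros_like(wm);z[y0:y1,x0:x1]=255
for nm,mm,zz in(('white(top)',wm&z,zc+.012),('white(disc)',wm&z,zc-.03),('green',mask(i,'g',(x0,y0,x1,y1)),zc-.03)):
    k,l,s,cc=cv2.connectedComponentsWithStats(mm)
    for j in range(1,k):
        if s[j,4]>12:
            v=plane(W,cc[j],zz)[:2]-C;print(nm,cc[j].round(1),s[j,4],'R',np.linalg.norm(v).round(4),'ang',np.arctan2(v[1],v[0]).round(3))
E
python3 meas.py w1 262 140 375 250
python3 - <<'E'
from h import *
W=dict(np.load('pics/w1.npz'));i=cv2.imread('pics/w1.png')[...,::-1]
A=camera_info('scene')
s,c=big(mask(i,'o',(262,140,375,250)));print(c,tri([ray(A,(333.5,240.6)),ray(W,c)]))
a=cv2.imread('pics/scene0.png')[...,::-1]
gw=big(mask(i,'g',(262,140,375,250)))[1];ga=big(mask(a,'g',(315,235,360,270)))[1];print(tri([ray(A,ga),ray(W,gw)]))
E
```

```text
centre [ 0.4854 -0.3289] r 0.0387 n 150 634 maxr 0.0566
white(top) [284. 149.] 37 R 0.0599 ang 0.869
white(top) [362.2 154.5] 36 R 0.0607 ang -0.232
white(top) [277.4 204.9] 14 R 0.0345 ang 1.735
white(top) [293.4 232. ] 66 R 0.0256 ang 2.6
white(top) [342.7 230.5] 19 R 0.0251 ang -1.755
white(top) [355.8 231.7] 19 R 0.0353 ang -1.605
white(disc) [284. 149.] 37 R 0.0616 ang 0.93
white(disc) [362.2 154.5] 36 R 0.0628 ang -0.299
white(disc) [277.4 204.9] 14 R 0.0386 ang 1.93
white(disc) [293.4 232. ] 66 R 0.0344 ang 2.774
white(disc) [342.7 230.5] 19 R 0.0332 ang -1.953
white(disc) [355.8 231.7] 19 R 0.0437 ang -1.767
green [317.1 237.7] 91 R 0.0304 ang -2.778
[314.84844152 218.84643981] [ 0.48029066 -0.32884245  0.06960076]
[ 0.45820102 -0.33905193  0.03797192]
```

```bash
sed -i "s/((3,150,90),(20,255,255))/((3,215,110),(15,255,255))/" h.py; python3 meas.py w1 275 150 368 246 .067; python3 - <<'E'
from h import *
i=cv2.imread('pics/w1.png')[...,::-1];h=cv2.cvtColor(i,cv2.COLOR_RGB2HSV)
for p in((321,169),(350,190),(352,210),(292,200),(270,250),(390,150)):print(h[p[1],p[0]])
E
```

```text
centre [ 0.4978 -0.3258] r 0.0265 n 198 243 maxr 0.0414
white(top) [284.  150.7] 15 R 0.0487 ang 1.026
white(top) [362.2 154.5] 36 R 0.0494 ang -0.342
white(top) [277.4 204.9] 14 R 0.0351 ang 2.08
white(top) [293.4 232. ] 66 R 0.0346 ang 2.844
white(top) [342.7 230.5] 19 R 0.0315 ang -2.106
white(top) [355.8 231.7] 19 R 0.0397 ang -1.898
white(disc) [284.  150.7] 15 R 0.0508 ang 1.096
white(disc) [362.2 154.5] 36 R 0.052 ang -0.419
white(disc) [277.4 204.9] 14 R 0.0412 ang 2.224
white(disc) [293.4 232. ] 66 R 0.0443 ang 2.93
white(disc) [342.7 230.5] 19 R 0.0409 ang -2.194
white(disc) [355.8 231.7] 19 R 0.0493 ang -1.99
green [317.1 237.7] 91 R 0.042 ang -2.813
[ 13 218 234]
[ 12 221 235]
[  8 180  75]
[ 11 220 167]
[ 15 169 127]
[ 16 172 203]
```

Good fit: ring radius 26.5 mm, centre (0.498,-0.326), and the lug at 2.844 against green at -2.813, so the collar stands at -0.63. The jaws are already clear of the lug, so I centre above it, descend partway and look again.

```bash
python3 -m inch '[[[1,0,-1.3,0,1],[2,0,-1.1,0,1],[2,0,0,0,1],[1,0,0,0,1],[0,0,0,0,1],[0,0,0,0,1]]]'; python3 look.py w2; python3 meas.py w2 200 120 440 300 .065
```

```text
time: 1.48
position: [0.4969, -0.3306, 0.1624]
tool_rot: [-0.693, -0.138, 0.695, -0.133]
ft_force: [0.4, 0.6, -0.1]
grip_width: 0.087
[ 0.49679218 -0.33064761  0.1624603 ] [[-0.003, 0.377, -0.926], [0.006, -0.926, -0.377], [-1.0, -0.007, 0.001]]
centre [ 0.4984 -0.3258] r 0.027 n 317 484 maxr 0.0427
white(top) [362.4 126.5] 437 R 0.0815 ang 0.012
white(top) [420.2 144.7] 59 R 0.093 ang -0.409
white(top) [432.2 158.2] 187 R 0.0937 ang -0.532
white(top) [271.3 177.5] 55 R 0.0522 ang 0.936
white(top) [364.9 183.2] 56 R 0.0521 ang -0.283
white(top) [264.1 246.4] 25 R 0.0334 ang 1.983
white(top) [282.5 284.5] 93 R 0.0353 ang 2.862
white(top) [343.6 276.8] 17 R 0.0297 ang -2.025
white(disc) [362.4 126.5] 437 R 0.0853 ang -0.029
white(disc) [420.2 144.7] 59 R 0.1014 ang -0.483
white(disc) [432.2 158.2] 187 R 0.1033 ang -0.614
white(disc) [271.3 177.5] 55 R 0.0526 ang 1.059
white(disc) [364.9 183.2] 56 R 0.0525 ang -0.405
white(disc) [264.1 246.4] 25 R 0.0419 ang 2.254
white(disc) [282.5 284.5] 93 R 0.0513 ang 2.986
white(disc) [343.6 276.8] 17 R 0.0436 ang -2.211
green [311.9 287.6] 53 R 0.0467 ang -2.814
```

View pics/w2.png

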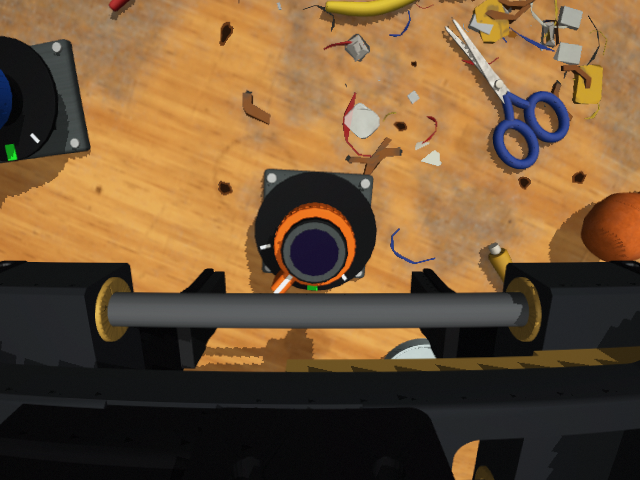

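The view confirms the centre at (0.498,-0.326). The ring sits at (314,250) between the fingers, and the lug at (283,285) is clear of both jaws. Descending with a small lateral correction.

```bash
python3 -m inch '[[[1.0,-0.4,-0.3,0,1],[2,0,0,0,1],[2.2,0,0,0,1],[2,0,0,0,1],[1.5,0,0,0,1],[0.5,0,0,0,1],[0,0,0,0,1],[0,0,0,0,1]]]'
```

```text
time: 2.2
position: [0.501, -0.3297, 0.0716]
tool_rot: [0.697, 0.132, -0.692, 0.136]
ft_force: [0.2, 0.2, 0.4]
grip_width: 0.0871
```

```bash
python3 -m inch '[[[0.6,-0.45,0.15,0,1],[0.2,0,0,0,1],[0,0,0,0,1]]]'
```

```text
time: 2.45
position: [0.4992, -0.327, 0.0657]
tool_rot: [0.698, 0.13, -0.691, 0.137]
ft_force: [0.0, 0.5, -0.6]
grip_width: 0.0866
```

```bash
python3 -m inch '[[[0.35,-0.15,0.05,0,1],[0,0,0,0,0.8],[0,0,0,0,0.6],[0,0,0,0,0.4],[0,0,0,0,0.4],[0,0,0,0,0.4],[0,0,0,0,0.4]]]' 20
```

```text
time: 3.03
position: [0.4991, -0.3265, 0.0639]
tool_rot: [0.699, 0.129, -0.69, 0.138]
ft_force: [-0.6, 0.3, 0.2]
grip_width: 0.055
```

```bash
python3 -m inch '[[[0,0,0,0,0],[0,0,0,0,0],[0,0,0,0,0]]]' 25; python3 - <<'E'
from h import *
p,R=tool();o=robot.get_obs();print(p,np.arctan2(R[1,1],R[0,1]),o['moment'])
E
```

```text
time: 3.28
position: [0.4992, -0.3266, 0.0639]
tool_rot: [0.699, 0.129, -0.69, 0.138]
ft_force: [0.2, 0.5, -0.2]
grip_width: 0.0533
[ 0.49915392 -0.32657886  0.0639192 ] -1.1903465811768914 [ 0.0237439   0.04268285 -0.01769934]
```

Firm on the ring (53 mm). Now I turn it anticlockwise, which is negative about tool x.

```bash
python3 -m inch '[[[0,0,0,-0.11,0],[0,0,0,-0.11,0],[0,0,0,-0.11,0],[0,0,0,-0.11,0],[0,0,0,0,0],[0,0,0,0,0]]]'; python3 - <<'E'
from h import *
p,R=tool();o=robot.get_obs();print(p,np.arctan2(R[1,1],R[0,1])+1.1903,o['moment'])
E
```

```text
time: 3.78
position: [0.4985, -0.3257, 0.0639]
tool_rot: [0.649, 0.283, -0.643, 0.292]
ft_force: [-0.2, 0.3, -0.4]
grip_width: 0.0533
[ 0.49854511 -0.32568862  0.06392435] 0.4563389935585497 [0.01241742 0.05470351 0.02441459]
```

```bash
python3 -m inch '[[[0,0,0,-0.09,0],[0,0,0,-0.08,0],[0,0,0,0,0],[0,0,0,0,0]]]'; python3 - <<'E'
from h import *
p,R=tool();o=robot.get_obs();print(p,np.arctan2(R[1,1],R[0,1])+1.1903,o['moment'])
E
```

```text
time: 4.12
position: [0.4982, -0.3255, 0.0639]
tool_rot: [0.623, 0.335, -0.618, 0.344]
ft_force: [-0.3, -0.1, 0.3]
grip_width: 0.0536
[ 0.49824616 -0.32545276  0.06391709] 0.6212310764427753 [ 0.03958211 -0.05085389 -0.00100288]
```

Turned 0.62 rad; now I release and rise straight up.

```bash
python3 -m inch '[[[0,0,0,0,0.5],[0,0,0,0,1],[0,0,0,0,1],[0,0,0,0,1],[0,0,0,0,1],[0,0,0,0,1]]]' && python3 -m inch '[[[-2,0,0,0,1],[-3,0,0,0,1],[-3,0,0,0,1],[-3,0,0,0,1],[-2,0,0,0,1],[-1,0,0,0,1],[0,0,0,0,1],[0,0,0,0,1]]]'; python3 look.py w3; python3 meas.py w3 200 120 440 285 .065
```

```text
time: 4.62
position: [0.4985, -0.3257, 0.0639]
tool_rot: [0.624, 0.332, -0.619, 0.341]
ft_force: [0.1, -1.1, 0.3]
grip_width: 0.0789
time: 5.28
position: [0.4955, -0.3236, 0.2075]
tool_rot: [0.624, 0.333, -0.62, 0.339]
ft_force: [0.7, 0.6, -0.6]
grip_width: 0.087
[ 0.49543933 -0.32357124  0.20712759] [[0.009, 0.836, -0.548], [-0.003, -0.548, -0.836], [-1.0, 0.009, -0.002]]
centre [ 0.4978 -0.3255] r 0.0264 n 275 419 maxr 0.0426
white(top) [402.3 168.3] 551 R 0.0809 ang 0.12
white(top) [312.1 163.9] 43 R 0.0556 ang 1.104
white(top) [276.1 210.6] 19 R 0.0396 ang 2.037
white(top) [375.2 213.8] 38 R 0.0458 ang -0.194
white(top) [429.  212.5] 35 R 0.0866 ang -0.367
white(top) [430.4 227.5] 128 R 0.0868 ang -0.508
white(top) [294.2 269.2] 79 R 0.0348 ang -2.8
white(disc) [402.3 168.3] 551 R 0.0875 ang 0.028
white(disc) [312.1 163.9] 43 R 0.0539 ang 1.112
white(disc) [276.1 210.6] 19 R 0.0407 ang 2.241
white(disc) [375.2 213.8] 38 R 0.0504 ang -0.384
white(disc) [429.  212.5] 35 R 0.0986 ang -0.468
white(disc) [430.4 227.5] 128 R 0.1003 ang -0.607
white(disc) [294.2 269.2] 79 R 0.0479 ang -2.663
green [288.5 259. ] 16 R 0.0428 ang -2.88
```

View pics/w3.png

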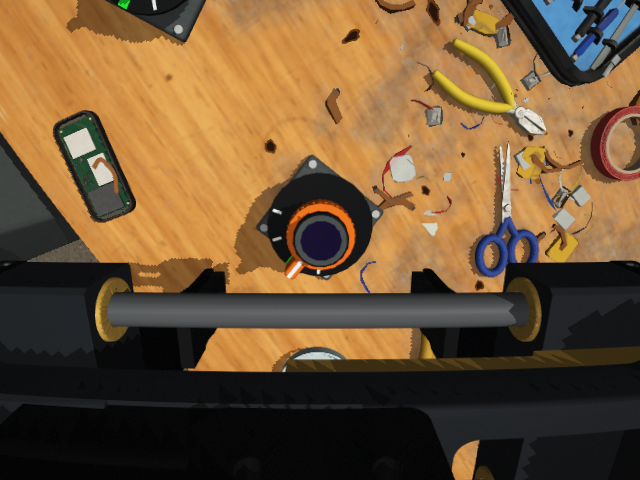

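The lug (294,269) now covers the green mark (288,259): it is at -2.80 rad against green at -2.813, with the gripper clear above.

```bash
python3 -c "
from rig import robot
print(robot.get_obs()['joint_velocities'].round(3));print(robot.hand_in())"
```

```text
[-0.001  0.021  0.011  0.002 -0.001 -0.001]
the job is handed in; nothing more can be done
None
```

I gripped the orange collar and turned it 0.62 rad anticlockwise from the -0.63 stop. I then let go, raised the gripper about 14 cm clear and handed the job in at about 5.3 s.

- **Orange collar:** my last wrist picture put its lug at -2.80 rad. The green mark had measured -2.813 rad before the turn, so the collar is within about 0.015 rad of green.
- **Disagreement:** in that last picture the green mark itself read -2.88 rad, but the lug half hid it. I relied on the earlier, unobstructed reading.
- **Other lenses:** the arm never went near the blue lens or the purple and red look-alikes. I did not measure the blue collar's angle again at the end.

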